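# Lock out the pressure pump and hold its valve cover at the balance point

## Robot

A 6-joint arm with a two-finger parallel gripper is mounted at the origin on the work surface. World frame = base frame: x ahead of the robot, y to its left, z up, the work surface at z = 0. Lengths are in mm, angles in rad, forces in N, time in s.
With the tool pointing down it reaches from about 300 to 775 mm from the base axis. Payload 14.6 kg.
Tool frame: the origin (TCP) lies on the centre line of the jaws, within the pads' length; the fingertips stand 22 mm ahead of it and the grasp point (between the pads) lies 3 mm ahead of it (manip.tcp_to_tips is the distance from the TCP to the fingertips, in mm); z points along the fingers, y is the direction in which the jaws open and shut (so a half turn about z gives the same grasp; the last joint's range is limited). The gripper opens to 94 mm and grips with 3 to 60 N. Pads are 16 mm wide; open, the fingers measure 119 mm over their backs; the gripper's body (75 mm by 177 mm) begins 78 mm behind the grasp point.
Start: joints at [1.16, 0.3, 1.521, -0, 1.321, -0.067], TCP at [185.384, 517.805, 227.446] pointing down, gripper open.
Joint ranges: [-3.03, 3.03], [-0.79, 2.21], [0.23, 2.52], [-1.04, 4.18], [0, 3.07], [-2.55, 2.55]. Speed limits (rad/s): [2.22, 2.22, 2.57, 3.14, 3.14, 3.14].

## Interface

Orientations are given as [roll, pitch, yaw] about the fixed x, y, z axes, in that order (R = Rz(yaw) Ry(pitch) Rx(roll)).
In Python, from cell import manip, vision, workorder gives the robot as it stands.
- The arm moves only by the tool carry_out, never from a script. Its argument "deltas" is a list of rows, each a list of 3 entries, a list of its own where there are three numbers: the shift along the tool's x, y, z in cm, then the turn about the tool's z in degrees, then the opening, from 0 (shut) to 1 (fully open). A call has 1 to 20 rows; each row shifts and turns the commanded pose from where the row before left it, along the tool's axes as they then stand; what a row does not reach is not made up. A row lasts 1/12 s, in which the tool goes at most 41.7 mm and 7.16 degrees, less where a joint would pass 70% of its speed; a pose out of reach is approached as far as the arm can. A call with a gripper value outside its range is refused whole. The fingers move at their own pace and stop on an object; "grip_force" is the grip in N (left out, the last holds). Time passes only in rows, so rows that do not move let the fingers close. It gives the time, the measured TCP pose, the force and the opening at its end, in the units of the state.
- manip.read_state(): the state, without advancing time (a new reading comes with each control period).
- vision.camera(name): name is "scene" or "top" or "wrist"; returns (picture, depth): 384x512x3 uint8, red, green, blue; 384x512 float32, mm along the optical axis (not along the pixel's ray), 0 where there is no reading.
- vision.calibration(name): a dict with "mtx" (3x3 intrinsics, pixels), "eye" and "orientation" of the camera in the world. Camera axes: x right, y down, z forward; pixel columns grow to the right and rows downward; lengths in mm; the calibration is good to about 2 mm. A picture is of the moment at which its call begins: read the wrist's pose just before it. calibration takes no time and is no camera call; for the wrist camera it gives the pose at the moment of the call.
- workorder.sign_off(): hands the job in, once; it reports no verdict.
The state is a dict: "clock": time; "joints": joint angles; "qd": joint speeds; "effort": joint torques, N m; "eef_pos": TCP position; "eef_rot": TCP orientation; "wrist_force": force on the tool from outside, world axes, zero at the start; "moment": the same for the moment, N m; "finger_gap": finger opening in mm.
Only numpy, scipy, OpenCV 4.12 (cv2) and the standard library are available. Lean on these libraries where they do the work, as an engineer would, in place of code of your own. Each camera call takes 0.05 s, during which the arm holds its last target.

## Task

Lock out the pressure pump: take the flat-bladed key out of its low stand and push its blade into the slot on top of the taller lock-out switch until the grip sits down on the switch. Then, leaving the key in, take the valve cover by its round bar, swing it up to its balance point, where it stands upright over its hinge, without letting it drop or tip past, and finish while still gripping the bar and holding the cover balanced there. Leave the mug, the spray can and the spirit level where they are.

Things in the scene. Friction and masses are not known exactly. Their poses are not given: they have to be found in the camera images.
- key_grip (a point): Key (loose, 60 g): black grip block 14 (own x) x 34 (y) x 40 mm tall (z); a flat steel blade points down from its underside, 5 (x) x 24 (y) x 32 mm long. Point: centre of the grip block, 20 mm above the shoulder (block's underside), 52 mm above the blade's tip. Starts upright in the stand's slot, shoulder on the stand's top. Half a turn about z makes no difference.
- key_tip (a point): Centre of the blade's lower end on the key, axes as the grip's.
- stand_slot (a point): Centre of the slot's mouth in the top of the key stand, a fixed aluminium block 55 x 65 mm, 42 mm tall.
- switch_slot (a point): Centre of the slot's mouth on top of the lock-out switch, a fixed grey block 70 (own x) x 90 (y) mm, 75 mm tall, on a dark foot plate. Slot 7.5 (x) x 26.5 (y) mm, straight down, 42 mm deep, edges bevelled 2 mm. Key home: shoulder on the block's top, blade 32 mm down. Switch and stand are left and right of the housing, either way round.
- cover_hinge (a point): Middle of the cover's hinge line on the fixed grey valve housing (open-topped case 130 x 200 mm, 100 mm tall). The line runs along own y, 103 mm above the table at the housing's far edge, 60 mm along own x from its centre; own x points away from the bar when shut, own z up.
- cover_bar (a point): Centre of the cover's round steel grip bar, 12 mm thick, parallel to the hinge line and 175 mm from it, clear for 100 mm between two flat arms. Panel: aluminium, 200 mm wide, 6 mm thick, its edge 50 mm from the bar's centre. Shut, the bar overhangs the housing's near side 103 mm up, nothing below. It can turn between the fingers, so a gripper can point down all the way.
- cover (a joint): Cover angle, rad: 0 shut (flat), growing as the bar swings up and over; at angle a the bar's centre is at -175 mm x cos(a) along x and 175 mm x sin(a) along z of cover_hinge. Swings almost freely, balances at 1.571 (panel upright), falls shut below that and over backwards above (stop at 2.5). Weighs 0.3 to 0.55 kg.
- mug: White ceramic mug, 80 mm across, 90 mm tall, origin at the centre of its underside; to be left alone.
- can: White spray can, 52 mm across, 150 mm tall, origin at the centre of its underside; to be left alone.
- level: Yellow spirit level lying on the table, 30 x 220 x 45 mm (x, y, z), origin at the centre of its underside; to be left alone.
Not all that is in view belongs to the job. There is more than one size of the part that bears key_grip; the job needs the larger. Leave any pink look-alike of the part that bears switch_slot alone.

How it is judged (in metres and radians):
On the way, in this order (a step that is already met when the one before it is completed fails the run):
1. the key is fully home in the switch slot (z of key_tip in the frame of switch_slot below -0.0295 m and horizontal distance between key_tip and switch_slot below 0.005 m), for 0.2 s.
2. the cover is at its balance point, gripped (value of joint cover between 1.491 and 1.651 rad and contact force between the fingers and cover above 1 N), for 0.2 s.
At the end, for the whole second after the job is handed in: The key stands in the switch, blade at least 29.5 mm deep, tip within 5 mm of the slot's centre, tilted less than 0.09 rad and let go; the cover is at 1.571 +- 0.08 rad, moving less than 0.1 rad/s, with the fingers gripping it (over 1 N) (all of step 1 and all of step 2 and angle between key_grip's own z axis and vertical below 0.09 rad and contact force between the fingers and key below 0.1 N and velocity of joint cover between -0.1 and 0.1 rad/s); the arm keeps its last pose, push and grip.
It fails at once if the cover is opened while the key is not home (value of joint cover above 0.15 rad and (z of key_tip in the frame of switch_slot above -0.027 m or horizontal distance between key_tip and switch_slot above 0.006 m)).
It fails at once if the cover tips past its balance point (value of joint cover above 1.8 rad).
It fails at once if the cover drops (velocity of joint cover below -1.5 rad/s).
It fails at once if the mug, can or level is moved (distance of any of mug, can, level from where it was at the start of the episode above 0.02 m).
It also fails if it takes over 64 s, if anything falls off the work surface, if the arm or the gripper's body presses on something with over 40 N, if the wrist force passes 120 N, or if a joint passes its speed limit or range.

## Working session

There is one attempt and no reset: what is moved stays moved. The work goes in short steps, Python scripts to look and compute and a tool call to move; the robot and the scene stay as the last step left them, time stands still between calls to the robot, and variables do not carry over. Pictures are saved under pics/ and viewed, and the job is handed in when it is done.

Besides the shell and the picture viewer there is one more tool, called after "Call:" by a JSON object that holds its "op" and its "data", one argument or row to a line. carry_out: Moves the arm, as the interface text tells. Its arguments: {"type":"object","properties":{"deltas":{"type":"array","items":{"type":"array"}},"grip_force":{"type":"number"}},"required":["deltas"]}

```bash
ls; mkdir -p pics; python3 - <<'E'
from cell import manip, vision, workorder
import cv2,numpy as np
print(manip.read_state())
for n in ("scene","top"):
    p,d=vision.camera(n); np.savez(f"{n}0.npz",p=p,d=d,**vision.calibration(n))
    cv2.imwrite(f"pics/{n}0.png",cv2.cvtColor(p,cv2.COLOR_RGB2BGR)); print(n,vision.calibration(n))
E
```

```text
pics
{'clock': 0.0, 'joints': array([ 1.16040053e+00,  3.00479888e-01,  1.52157240e+00, -2.58470087e-05,
        1.32066460e+00, -6.65986673e-02]), 'qd': array([-0.00035308,  0.00130852, -0.00060605, -0.00044442, -0.0002903 ,
        0.00029872]), 'effort': array([ 6.46163589e-04, -5.31802905e+01, -3.52740061e+01,  7.08806422e-02,
        2.44899967e-02, -1.31711677e-04]), 'eef_pos': array([185.30308479, 517.60447615, 226.88515836]), 'eef_rot': array([-3.14046925e+00, -4.98369105e-05,  2.79780191e+00]), 'wrist_force': array([ 0.58370776,  0.44577976, -0.16286587]), 'moment': array([-0.00863581, -0.04556788,  0.022011  ]), 'finger_gap': 94.16589296203551}
scene {'mtx': array([[364.6078541 ,   0.        , 257.35543304],
       [  0.        , 364.6078541 , 193.17305314],
       [  0.        ,   0.        ,   1.        ]]), 'eye': array([ 896.74464322, -413.21656654,  734.18182155]), 'orientation': array([-2.42083496e+00,  1.12240204e-03,  7.07106545e-01])}
top {'mtx': array([[438.68508959,   0.        , 254.49754887],
       [  0.        , 438.68508959, 194.88769149],
       [  0.        ,   0.        ,   1.        ]]), 'eye': array([ 437.20433866,   -8.89120778, 1216.26008765]), 'orientation': array([-3.03027475,  0.00595819, -1.56269114])}
```

View pics/scene0.png

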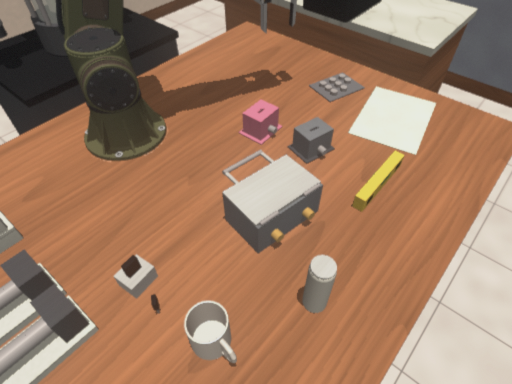

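View pics/top0.png

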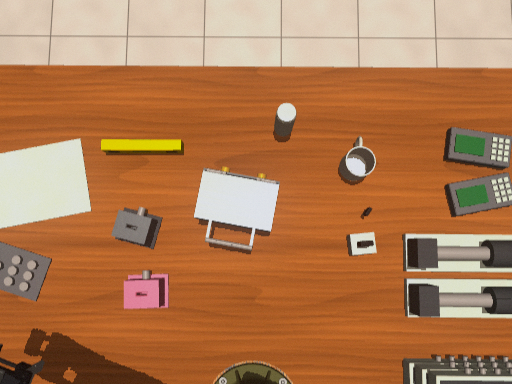

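The top picture shows candidates for the key: the upright key in the stand at top (365,243), and a small loose look-alike at (366,212). For the switch there are the grey block at (137,228) and a pink one at (146,291). The housing is at (238,205) with its bar at (230,245). I choose the key in the stand and the grey switch, and check both in close crops.

```bash
cat > h.py <<'E'
import numpy as np,cv2
from scipy.spatial.transform import Rotation as R
def load(f): return dict(np.load(f))
def snap(name,tag):
    from cell import manip,vision
    st=manip.read_state(); cal=vision.calibration(name)
    p,d=vision.camera(name)
    dct=dict(p=p,d=d,**cal,tcp=st['eef_pos'],rot=st['eef_rot'])
    np.savez(f"{tag}.npz",**dct); cv2.imwrite(f"pics/{tag}.png",cv2.cvtColor(p,cv2.COLOR_RGB2BGR)); return dct
def cloud(c):
    d=c['d'].astype(float); v,u=np.mgrid[:d.shape[0],:d.shape[1]]
    K=c['mtx']; X=np.stack([(u-K[0,2])/K[0,0]*d,(v-K[1,2])/K[1,1]*d,d],-1)
    W=X@R.from_euler('xyz',c['orientation']).as_matrix().T+c['eye']; W[d<=0]=np.nan; return W
def ray_z(c,u,v,z):
    K=c['mtx']; r=R.from_euler('xyz',c['orientation']).as_matrix()@np.array([(u-K[0,2])/K[0,0],(v-K[1,2])/K[1,1],1.])
    return c['eye']+r*(z-c['eye'][2])/r[2]
def proj(c,P):
    q=R.from_euler('xyz',c['orientation']).as_matrix().T@(np.asarray(P,float)-c['eye']); K=c['mtx']
    return K[0,0]*q[0]/q[2]+K[0,2],K[1,1]*q[1]/q[2]+K[1,2]
def rect(pts):
    (cx,cy),(w,h),a=cv2.minAreaRect(np.float32(pts)); return (round(cx,1),round(cy,1)),(round(w,1),round(h,1)),round(a,1)
def crop(c,u0,u1,v0,v1,s,tag):
    im=cv2.cvtColor(c['p'][v0:v1,u0:u1],cv2.COLOR_RGB2BGR); cv2.imwrite(f"pics/{tag}.png",cv2.resize(im,None,fx=s,fy=s,interpolation=cv2.INTER_CUBIC))
E
python3 - <<'E'
from h import *
c=load('top0.npz');W=cloud(c)
def reg(n,u0,u1,v0,v1,z0,z1):
    w=W[v0:v1,u0:u1].reshape(-1,3); w=w[(w[:,2]>z0)&(w[:,2]<z1)]
    print(n,len(w),'z',np.round(np.percentile(w[:,2],[5,50,95]),1),rect(w[:,:2]) if len(w)>3 else '')
reg('table',60,90,300,330,-20,20)
reg('stand',335,390,225,265,36,48)
reg('keygrip',335,390,225,265,72,95)
reg('small',355,375,200,222,4,40)
reg('switch',105,170,200,255,70,82)
reg('pink',115,175,265,315,40,90)
reg('panel',185,290,160,260,98,112)
reg('bar',200,262,236,256,90,118)
reg('can',270,300,95,145,140,160); reg('mug',335,385,135,190,80,100); reg('level',95,190,130,160,38,52)
a=c['p']
crop(c,100,180,195,265,5,'c1');crop(c,335,395,200,265,6,'c2')
im=[cv2.imread(f'pics/{n}.png') for n in('c1','c2')]
hh=max(i.shape[0] for i in im); im=[cv2.copyMakeBorder(i,0,hh-i.shape[0],0,0,0) for i in im]; cv2.imwrite('pics/c12.png',np.hstack(im))
E
```

```text
table 896 z [-3.1  0.9  4.7] ((242.8, 484.7), (79.5, 83.8), 1.8)
stand 433 z [38.3 41.9 45.6] ((442.6, -289.9), (54.9, 66.4), 6.4)
keygrip 74 z [77.7 81.3 85.6] ((443.1, -289.7), (12.8, 35.0), 0.5)
small 29 z [ 4.2  7.1 37.4] ((531.4, -303.2), (60.6, 42.2), 6.5)
switch 909 z [72.1 75.4 78.9] ((480.3, 319.4), (91.1, 69.9), 75.6)
pink 1069 z [55.4 75.2 78.9] ((309.6, 286.5), (70.3, 90.6), 2.5)
panel 4247 z [102.4 106.2 109.8] ((524.8, 49.4), (200.4, 186.2), 79.9)
bar 261 z [103.4 107.7 111.6] ((440.5, 62.2), (32.6, 121.3), 0.2)
can 300 z [142.8 149.5 152.3] ((765.8, -78.6), (47.4, 45.2), 0.7)
mug 193 z [81.8 88.6 92.5] ((655.0, -275.0), (79.0, 78.9), 42.4)
level 895 z [41.1 44.9 48.6] ((705.0, 310.2), (31.1, 220.4), 0.5)
```

View pics/c12.png

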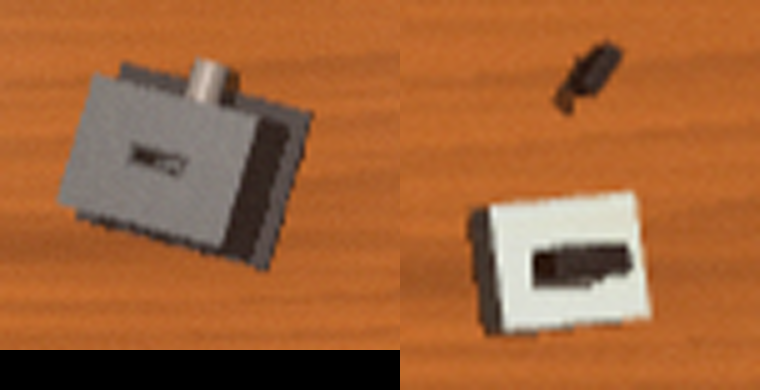

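The left crop shows the grey switch with its slot at top px (131.6,227). The right crop shows the large key upright in the stand at about (365,243), and the small loose look-alike at (366,212), which I leave alone. Sizes match: stand 55x66, grip 13x35 at z 81, switch 91x70 at z 75. First I turn, then hover over the switch for a wrist look.

Call:
{"op": "carry_out", "data": {
  "deltas": [
    [[0,0,0],7,0.5],
    [[0,0,0],7,0.5],
    [[0,0,0],7,0.5],
    [[0,0,0],7,0.5],
    [[0,0,0],7,0.5],
    [[0,0,0],7,0.5],
    [[0,0,0],7,0.5],
    [[0,0,0],7,0.5],
    [[0,0,0],7,0.5],
    [[0,0,0],7,0.5],
    [[0,0,0],7,0.5],
    [[0,0,0],7,0.5]
  ]
}}

```text
clock: 1.1
eef_pos: [185.3, 517.7, 227.1]
eef_rot: [-3.141, 0.001, 1.326]
wrist_force: [-0.2, 0.1, 1.0]
finger_gap: 46.9
```

```bash
cat >> h.py <<'E'
def plan(target,yaw_deg=None,step=25):
    from cell import manip
    st=manip.read_state(); T=R.from_euler('xyz',st['eef_rot']).as_matrix()
    d=T.T@(np.asarray(target,float)-st['eef_pos']); n=int(np.ceil(np.linalg.norm(d)/step))
    y=np.degrees(st['eef_rot'][2])
    print('clock',round(st['clock'],2),'pos',st['eef_pos'].round(1),'rot',np.degrees(st['eef_rot']).round(2),'gap',round(st['finger_gap'],1),'F',st['wrist_force'].round(1),'j6',st['joints'][5].round(2))
    print('tool shift cm',(d/10).round(2),'rows',n,'per row',(d/10/max(n,1)).round(3),'turn',None if yaw_deg is None else round(y-yaw_deg,1))
E
python3 -c "
from h import *
plan([455,312,240],75.6)"
```

```text
clock 1.1 pos [185.3 517.7 227.1] rot [-1.7999e+02  4.0000e-02  7.5960e+01] gap 46.9 F [-0.2  0.1  1. ] j6 1.41
tool shift cm [-13.41  31.15  -1.29] rows 14 per row [-0.958  2.225 -0.092] turn 0.4
```

Call:
{"op": "carry_out", "data": {
  "deltas": [
    [[-0.96,2.22,-0.2],0,0.5],
    [[-0.96,2.22,-0.2],0,0.5],
    [[-0.96,2.22,-0.2],0,0.5],
    [[-0.96,2.22,-0.2],0,0.5],
    [[-0.96,2.22,-0.2],0,0.5],
    [[-0.96,2.22,-0.2],0,0.5],
    [[-0.96,2.22,-0.2],0,0.5],
    [[-0.96,2.22,-0.2],0,0.5],
    [[-0.96,2.22,-0.2],0,0.5],
    [[-0.96,2.22,-0.2],0,0.5],
    [[-0.96,2.22,0],0,0.5],
    [[-0.96,2.22,0],0,0.5],
    [[-0.96,2.22,0],0,0.5],
    [[-0.96,2.22,0],0.4,0.5],
    [[0,0,0],0,0.5],
    [[0,0,0],0,0.5]
  ]
}}

```text
clock: 2.43
eef_pos: [455.9, 313.0, 247.0]
eef_rot: [-3.141, 0.001, 1.323]
wrist_force: [-0.6, 0.0, -0.1]
finger_gap: 46.7
```

```bash
python3 -c "
from h import *
c=snap('wrist','w1'); print(c['eye'],c['orientation'],c['tcp'],c['rot']); print(proj(c,[480.3,319.4,75]), c['mtx'][0,0])"
```

```text
[475.27168675 389.42796919 404.87101579] [ 2.86487618e+00  9.01489505e-04 -2.47078008e-01] [455.88450112 313.00299755 246.96547449] [-3.14089733e+00  6.20509528e-04  1.32295315e+00]
(np.float64(281.4156787243615), np.float64(166.9069857213803)) 333.0026881227056
```

View pics/w1.png

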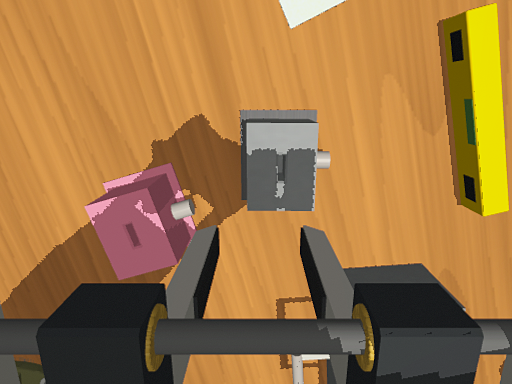

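The wrist picture shows the grey switch at (281,167) with its slot running vertically near (281,175), a shadow across the front half, and the pink block to the left.

```bash
python3 - <<'E'
from h import *
c=load('w1.npz');W=cloud(c)
s=W[105:215,235:325].reshape(-1,3)
t=s[(s[:,2]>68)&(s[:,2]<82)]; print('top z',np.median(t[:,2]),rect(t[:,:2]))
for zt in (72,68,60):
    q=s[(s[:,2]<zt)&(np.hypot(s[:,0]-480,s[:,1]-320)<22)]; print(zt,len(q),q.mean(0).round(1), rect(q[:,:2]) if len(q)>3 else '')
crop(c,235,325,105,215,5,'w1c')
E
```

```text
top z 75.6493432582777 ((480.1, 318.4), (90.4, 69.9), 75.5)
72 183 [480.5 313.3  44.9] ((480.5, 317.6), (25.8, 6.5), 74.8)
68 170 [480.4 313.1  43. ] ((480.3, 316.6), (23.7, 6.2), 74.8)
60 146 [480.4 313.7  39.7] ((480.4, 316.6), (23.7, 6.0), 74.8)
```

View pics/w1c.png

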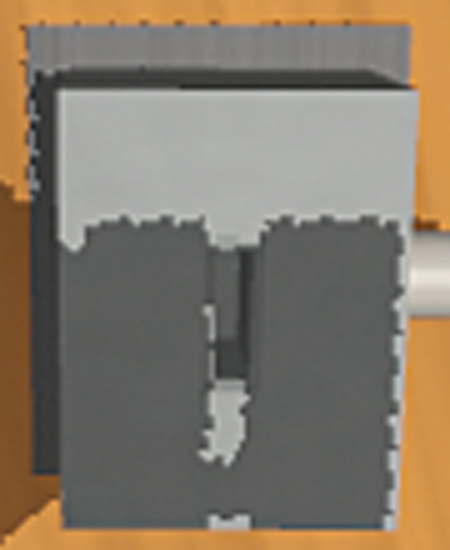

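Call:
{"op": "carry_out", "data": {
  "deltas": [
    [[0,0,0],-6.9,0.5],
    [[0,0,0],-6.9,0.5],
    [[0,0,0],-6.9,0.5],
    [[0,0,0],0,0.5]
  ]
}}

```text
clock: 2.82
eef_pos: [454.6, 314.4, 247.4]
eef_rot: [-3.141, -0.0, 1.693]
wrist_force: [-0.2, 0.3, -0.0]
finger_gap: 46.9
```

```bash
python3 -c "
from h import *
plan([443,-275,220],96.4)"
```

```text
clock 2.82 pos [454.6 314.4 247.4] rot [-179.99   -0.     97.02] gap 46.9 F [-0.2  0.3 -0. ] j6 0.42
tool shift cm [-58.36  -8.36   2.75] rows 24 per row [-2.432 -0.348  0.114] turn 0.6
```

Call:
{"op": "carry_out", "data": {
  "deltas": [
    [[-1.5,-0.2,0],0.6,0.5],
    [[-3,-0.43,0.15],0,0.5],
    [[-3,-0.43,0.15],0,0.5],
    [[-3,-0.43,0.15],0,0.5],
    [[-3,-0.43,0.15],0,0.5],
    [[-3,-0.43,0.15],0,0.5],
    [[-3,-0.43,0.15],0,0.5],
    [[-3,-0.43,0.15],0,0.5],
    [[-3,-0.43,0.15],0,0.5],
    [[-3,-0.43,0.15],0,0.5],
    [[-3,-0.43,0.15],0,0.5],
    [[-3,-0.43,0.15],0,0.5],
    [[-3,-0.43,0.15],0,0.5],
    [[-3,-0.43,0.15],0,0.5],
    [[-3,-0.43,0.15],0,0.5],
    [[-3,-0.43,0.15],0,0.5],
    [[-3,-0.43,0.15],0,0.5],
    [[-3,-0.43,0.15],0,0.5],
    [[-3,-0.43,0.15],0,0.5],
    [[-3,-0.43,0.15],0,0.5]
  ]
}}

```text
clock: 4.48
eef_pos: [432.8, -278.2, 219.0]
eef_rot: [3.141, 0.0, 1.671]
wrist_force: [1.3, 0.3, 0.8]
finger_gap: 47.0
```

Call:
{"op": "carry_out", "data": {
  "deltas": [
    [[0,0,0],0,0.5],
    [[0,0,0],0,0.5],
    [[0,0,0],0,0.5]
  ]
}}

```text
clock: 4.73
eef_pos: [433.3, -276.4, 218.9]
eef_rot: [-3.141, -0.0, 1.673]
wrist_force: [0.5, -1.1, 0.5]
finger_gap: 47.0
```

```bash
python3 - <<'E'
from h import *
c=snap('wrist','w2');W=cloud(c)
u,v=proj(c,[443,-290,82]);print(u,v)
q=np.linalg.norm(W[...,:2]-[443,-290],axis=-1)
s=W[(q<60)]
for a,b in((38,46),(76,88)):
    t=s[(s[:,2]>a)&(s[:,2]<b)]; print(len(t),np.median(t[:,2]),rect(t[:,:2]))
plan([443,-290,200],96.4)
u,v=int(u),int(v);crop(c,max(u-60,0),u+60,max(v-60,0),v+60,5,'w2c')
E
```

```text
268.5603944163937 202.9052320772759
2567 42.68155104243715 ((442.7, -290.6), (55.1, 65.5), 6.2)
539 82.40183729213055 ((442.6, -290.2), (13.2, 33.9), 6.0)
clock 4.78 pos [ 433.5 -276.1  219.1] rot [180.    -0.    95.93] gap 47.1 F [0.6 0.1 0.1] j6 -0.74
tool shift cm [-1.48  0.8   1.91] rows 2 per row [-0.741  0.402  0.953] turn -0.5
```

View pics/w2c.png

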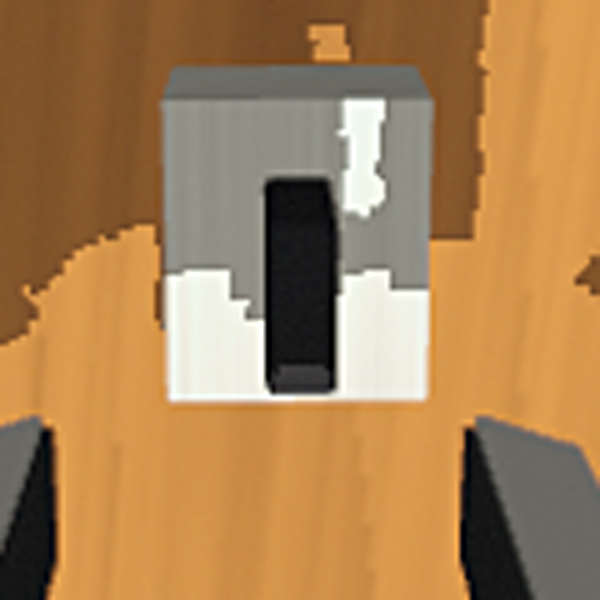

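The wrist crop shows the key upright at about (268,203), block centre (442.6,-290.2), top z 82.4, fingers straddling on both sides. I align over it and descend.

Call:
{"op": "carry_out", "data": {
  "deltas": [
    [[-0.74,0.4,1.0],-0.2,0.5],
    [[-0.74,0.4,2.0],0,0.5],
    [[0,0,2.0],0,0.5],
    [[0,0,2.0],0,0.5],
    [[0,0,2.0],0,0.5],
    [[0,0,0],0,0.5],
    [[0,0,0],0,0.5]
  ]
}}

```text
clock: 5.37
eef_pos: [443.2, -289.9, 129.1]
eef_rot: [-3.141, -0.001, 1.679]
wrist_force: [0.2, -0.0, 0.1]
finger_gap: 47.0
```

```bash
python3 -c "
from h import *
plan([442.6,-290.2,69],96.1)"
```

```text
clock 5.37 pos [ 443.2 -289.9  129.1] rot [-1.7996e+02 -4.0000e-02  9.6220e+01] gap 47.0 F [ 0.2 -0.   0.1] j6 -0.76
tool shift cm [-0.03 -0.06  6.01] rows 3 per row [-0.01  -0.019  2.004] turn 0.1
```

Call:
{"op": "carry_out", "data": {
  "deltas": [
    [[0,-0.06,1.5],0,0.5],
    [[0,0,1.5],0,0.5],
    [[0,0,1.5],0,0.5],
    [[0,0,1.0],0,0.5],
    [[0,0,0.5],0,0.5],
    [[0,0,0],0,0.5],
    [[0,0,0],0,0.5],
    [[0,0,0],0,0.1],
    [[0,0,0],0,0.05],
    [[0,0,0],0,0.05],
    [[0,0,0],0,0.05],
    [[0,0,0],0,0.05],
    [[0,0,0],0,0.05],
    [[0,0,0],0,0.05]
  ],
  "grip_force": 30
}}

```text
clock: 6.53
eef_pos: [442.6, -290.9, 69.1]
eef_rot: [3.142, 0.0, 1.679]
wrist_force: [-0.0, 1.4, 1.9]
finger_gap: 14.1
```

```bash
python3 -c "
from h import *
plan([442.6,-290.2,69],96.1);c=snap('wrist','w3')"
```

```text
clock 6.53 pos [ 442.6 -290.9   69.1] rot [1.7999e+02 1.0000e-02 9.6200e+01] gap 14.1 F [-0.   1.4  1.9] j6 -0.76
tool shift cm [0.07 0.01 0.01] rows 1 per row [0.069 0.01  0.007] turn 0.1
```

View pics/w3.png

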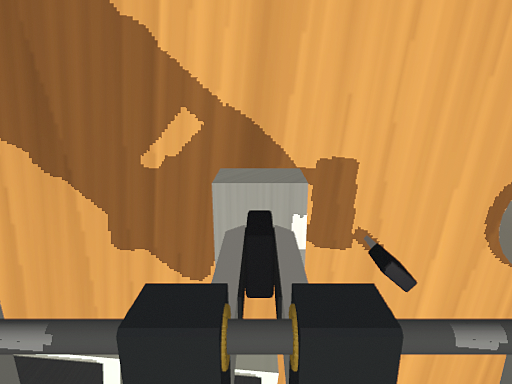

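The gap is 14.1 mm, the key's own thickness, with the key at (260,250) between the fingers. The small key is still lying at (395,270). I lift straight up.

Call:
{"op": "carry_out", "data": {
  "deltas": [
    [[0,0,-0.5],0,0.05],
    [[0,0,-1],0,0.05],
    [[0,0,-1.5],0,0.05],
    [[0,0,-2],0,0.05],
    [[0,0,-2.5],0,0.05],
    [[0,0,-2.5],0,0.05],
    [[0,0,-2.5],0,0.05],
    [[0,0,-2.5],0,0.05],
    [[0,0,-1],0,0.05],
    [[0,0,0],0,0.05],
    [[0,0,0],0,0.05],
    [[0,0,0],0,0.05]
  ]
}}

```text
clock: 7.58
eef_pos: [442.1, -290.5, 227.4]
eef_rot: [-3.14, -0.002, 1.679]
wrist_force: [0.5, 0.1, -0.2]
finger_gap: 13.7
```

```bash
python3 -c "
from h import *
plan([479.5,318.5,230],75.5);c=snap('wrist','w4')
plan([442.6,-290.2,69],75.5)
W=cloud(c); T=R.from_euler('xyz',c['rot']).as_matrix(); L=(W-c['tcp'])@T
p=c['p'].astype(int); dark=(p.sum(-1)<110)
m=dark&(np.abs(L[...,1])<8)&(np.abs(L[...,0])<40)&(L[...,2]>-30)&(L[...,2]<40)
t=L[m]; print(len(t),np.percentile(t,[2,50,98],axis=0).round(1)); vv,uu=np.where(m); print(uu.min(),uu.max(),vv.min(),vv.max())
crop(c,200,320,190,310,5,'w4c')"
```

```text
clock 7.58 pos [ 442.1 -290.5  227.4] rot [-1.799e+02 -9.000e-02  9.620e+01] gap 13.7 F [ 0.5  0.1 -0.2] j6 -0.76
tool shift cm [60.14 10.3  -0.18] rows 25 per row [ 2.406  0.412 -0.007] turn 20.7
clock 7.63 pos [ 442.1 -290.6  227.4] rot [-1.7989e+02 -1.0000e-01  9.6200e+01] gap 13.9 F [-0.2  0.3 -1. ] j6 -0.76
tool shift cm [ 0.    0.08 15.84] rows 7 per row [0.    0.012 2.262] turn 20.7
2613 [[-14.8  -7.1 -26.3]
 [  7.   -0.4 -13.2]
 [ 17.3   7.   18.9]]
242 278 211 301
```

View pics/w4c.png

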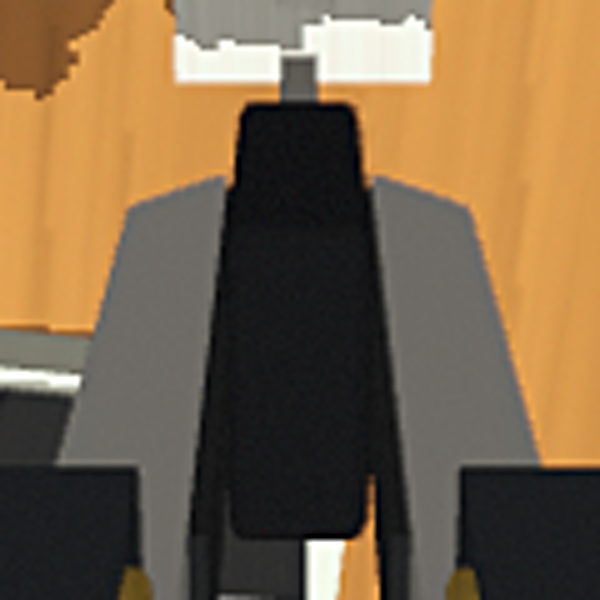

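The key hangs straight between the fingers, with its blade at about (260,200). Next I turn to the slot's direction and carry it over.

Call:
{"op": "carry_out", "data": {
  "deltas": [
    [[0,0,0],5,0.05],
    [[0,0,0],6,0.05],
    [[0,0,0],5.7,0.05],
    [[0,0,0],4,0.05],
    [[0,0,0],0,0.05],
    [[0,0,0],0,0.05]
  ]
}}

```text
clock: 8.13
eef_pos: [442.3, -290.7, 228.0]
eef_rot: [-3.14, -0.001, 1.32]
wrist_force: [0.7, -0.0, -0.1]
finger_gap: 13.8
```

```bash
python3 -c "
from h import *
plan([474,295,210],75.5)"
```

```text
clock 8.13 pos [ 442.3 -290.7  228. ] rot [-1.7992e+02 -4.0000e-02  7.5640e+01] gap 13.8 F [ 0.7 -0.  -0.1] j6 -0.4
tool shift cm [ 57.52 -11.46   1.85] rows 24 per row [ 2.397 -0.477  0.077] turn 0.1
```

Call:
{"op": "carry_out", "data": {
  "deltas": [
    [[1.0,-0.2,0],0,0.05],
    [[2,-0.4,0],0,0.05],
    [[3.0,-0.6,0.1],0,0.05],
    [[3.0,-0.6,0.1],0,0.05],
    [[3.0,-0.6,0.1],0,0.05],
    [[3.0,-0.6,0.1],0,0.05],
    [[3.0,-0.6,0.1],0,0.05],
    [[3.0,-0.6,0.1],0,0.05],
    [[3.0,-0.6,0.1],0,0.05],
    [[3.0,-0.6,0.1],0,0.05],
    [[3.0,-0.6,0.1],0,0.05],
    [[3.0,-0.6,0.1],0,0.05],
    [[3.0,-0.6,0.1],0,0.05],
    [[3.0,-0.6,0.1],0,0.05],
    [[3.0,-0.6,0.1],0,0.05],
    [[3.0,-0.6,0.1],0,0.05],
    [[3.0,-0.6,0.1],0,0.05],
    [[3.0,-0.6,0.1],0,0.05],
    [[3.0,-0.6,0.1],0,0.05],
    [[3.0,-0.6,0.1],0,0.05]
  ]
}}

```text
clock: 9.8
eef_pos: [474.0, 291.5, 210.6]
eef_rot: [-3.141, 0.0, 1.32]
wrist_force: [0.6, -0.6, -0.2]
finger_gap: 13.9
```

Call:
{"op": "carry_out", "data": {
  "deltas": [
    [[0.5,-0.1,0],0,0.05],
    [[0,0,0],0,0.05],
    [[0,0,0],0,0.05],
    [[0,0,0],0,0.05],
    [[0,0,0],0,0.05]
  ]
}}

```text
clock: 10.22
eef_pos: [475.2, 293.7, 211.2]
eef_rot: [3.141, -0.0, 1.317]
wrist_force: [0.3, 0.8, -0.7]
finger_gap: 13.4
```

```bash
python3 - <<'E'
from h import *
plan([480,318.2,150],75.5)
c=snap('wrist','w5');W=cloud(c)
q=np.linalg.norm(W[...,:2]-[480,319],axis=-1); s=W[q<62]
t=s[(s[:,2]>72)&(s[:,2]<79)]; print(len(t),np.median(t[:,2]),rect(t[:,:2]))
s=W[q<22]; t=s[s[:,2]<70]; print(len(t),rect(t[:,:2]))
E
```

```text
clock 10.22 pos [475.2 293.7 211.2] rot [179.99  -0.    75.46] gap 13.4 F [ 0.3  0.8 -0.7] j6 0.74
tool shift cm [ 2.5  -0.15  6.12] rows 3 per row [ 0.832 -0.052  2.039] turn -0.0
7523 75.69264222936579 ((479.9, 318.4), (89.9, 70.2), 75.6)
227 ((480.5, 315.2), (21.0, 10.5), 74.8)
```

View pics/w5.png

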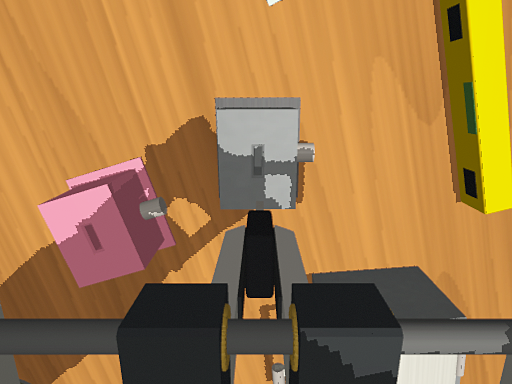

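The wrist picture shows the switch at (258,155) with its slot at about (258,160), and the key in line below it at (260,250). I check the slot itself in a crop.

```bash
python3 - <<'E'
from h import *
c=load('w5.npz'); crop(c,225,295,120,200,8,'w5c')
print(proj(c,[479.9,318.4,75.5]))
for u,v in((253,145),(264,145),(253,175),(264,175)): print(u,v,ray_z(c,u,v,75).round(1))
E
```

```text
(np.float64(257.44531557872267), np.float64(160.79778369678795))
253 145 [479.6 332.9  75. ]
264 145 [489.  330.5  75. ]
253 175 [472.7 306.7  75. ]
264 175 [482.3 304.2  75. ]
```

View pics/w5c.png

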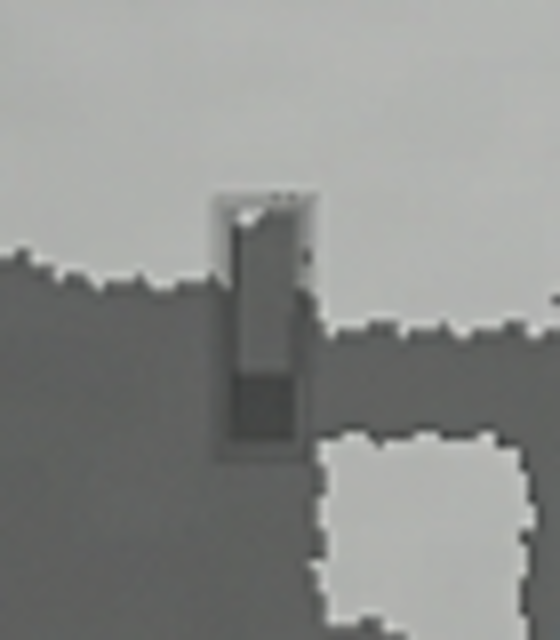

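Slot outline centre is about (480.2,318.6), agreeing with the block's centre. Approaching to just above the mouth.

Call:
{"op": "carry_out", "data": {
  "deltas": [
    [[1.2,-0.08,1.0],0,0.05],
    [[1.27,-0.08,2.0],0,0.05],
    [[0,0,2.0],0,0.05],
    [[0,0,1.5],0,0.05],
    [[0,0,0.5],0,0.05],
    [[0,0,0],0,0.05],
    [[0,0,0],0,0.05],
    [[0,0,0],0,0.05]
  ]
}}

```text
clock: 10.93
eef_pos: [480.3, 318.9, 142.3]
eef_rot: [3.14, -0.001, 1.317]
wrist_force: [0.1, -0.0, -0.5]
finger_gap: 13.9
```

```bash
python3 - <<'E'
from h import *
plan([480,317.9,102.1],75.5)
c=snap('wrist','w6');crop(c,200,320,140,300,4,'w6c')
E
```

```text
clock 10.93 pos [480.3 318.9 142.3] rot [ 1.7992e+02 -8.0000e-02  7.5480e+01] gap 13.9 F [ 0.1 -0.  -0.5] j6 0.78
tool shift cm [-0.11 -0.01  4.02] rows 2 per row [-0.057 -0.005  2.01 ] turn -0.0
```

View pics/w6c.png

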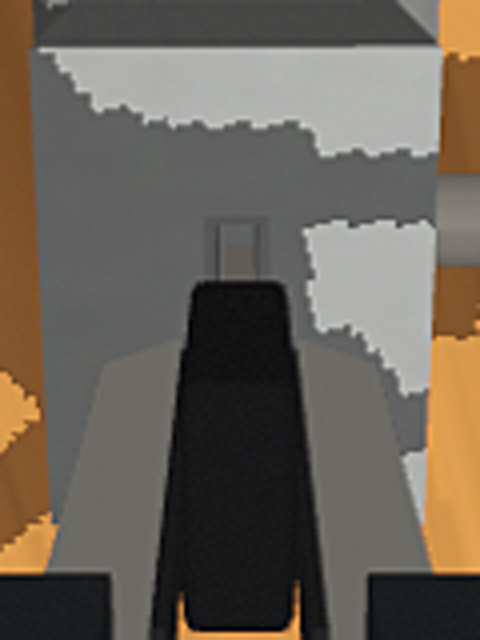

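The slot outline is centred on the key (crop x 238 against 240). I lower it into the mouth gently.

Call:
{"op": "carry_out", "data": {
  "deltas": [
    [[-0.1,0,0.3],0,0.05],
    [[0,0,0.3],0,0.05],
    [[0,0,0.3],0,0.05],
    [[0,0,0.3],0,0.05],
    [[0,0,0.3],0,0.05],
    [[0,0,0.3],0,0.05],
    [[0,0,0],0,0.05],
    [[0,0,0],0,0.05]
  ]
}}

```text
clock: 11.65
eef_pos: [479.5, 317.9, 122.7]
eef_rot: [-3.141, 0.0, 1.318]
wrist_force: [-0.6, -0.0, 0.3]
finger_gap: 13.6
```

It is 11 mm in with no force. I continue down to home.

Call:
{"op": "carry_out", "data": {
  "deltas": [
    [[0,0,0.4],0,0.05],
    [[0,0,0.4],0,0.05],
    [[0,0,0.4],0,0.05],
    [[0,0,0.3],0,0.05],
    [[0,0,0.3],0,0.05],
    [[0,0,0.2],0,0.05],
    [[0,0,0],0,0.05],
    [[0,0,0],0,0.05]
  ]
}}

```text
clock: 12.32
eef_pos: [479.5, 318.0, 102.9]
eef_rot: [-3.142, 0.0, 1.318]
wrist_force: [-0.6, -0.5, -0.5]
finger_gap: 13.9
```

Call:
{"op": "carry_out", "data": {
  "deltas": [
    [[0,0,0.1],0,0.05],
    [[0,0,0.1],0,0.05],
    [[0,0,0],0,0.05],
    [[0,0,0],0,0.05]
  ]
}}

```text
clock: 12.65
eef_pos: [479.7, 318.1, 102.0]
eef_rot: [3.141, -0.001, 1.318]
wrist_force: [-3.5, -2.1, 10.1]
finger_gap: 13.7
```

```bash
python3 - <<'E'
from h import *
plan([480,317.9,102.1],75.5)
E
```

```text
clock 12.65 pos [479.7 318.1 102. ] rot [ 1.7996e+02 -4.0000e-02  7.5500e+01] gap 13.7 F [-3.5 -2.1 10.1] j6 0.77
tool shift cm [-0.01  0.04 -0.01] rows 1 per row [-0.011  0.036 -0.005] turn 0.0
```

The push reads 10 N at exactly the predicted home height (102.0). I let go and rise.

Call:
{"op": "carry_out", "data": {
  "deltas": [
    [[0,0,0],0,0.4],
    [[0,0,0],0,0.4],
    [[0,0,0],0,0.4],
    [[0,0,0],0,0.4],
    [[0,0,0],0,0.4],
    [[0,0,-1],0,0.4],
    [[0,0,-2],0,0.4],
    [[0,0,-3],0,0.4],
    [[0,0,-3],0,0.4],
    [[0,0,-1.5],0,0.4],
    [[-1.5,0,0],0,0.4],
    [[-1.5,0,0],0,0.4],
    [[0,0,0],0,0.4],
    [[0,0,0],0,0.4]
  ]
}}

```text
clock: 13.82
eef_pos: [472.2, 288.8, 206.7]
eef_rot: [3.141, -0.001, 1.317]
wrist_force: [-0.0, 0.5, -0.9]
finger_gap: 37.7
```

```bash
python3 - <<'E'
from h import *
c=snap('wrist','w7');W=cloud(c)
q=np.linalg.norm(W[...,:2]-[480,319],axis=-1); s=W[q<62]
for a,b in((72,79),(108,122)):
    t=s[(s[:,2]>a)&(s[:,2]<b)]; print(len(t),np.median(t[:,2]),rect(t[:,:2]))
t=snap('top','t1');W=cloud(t); s=W[155:265,185:295].reshape(-1,3); 
# cover panel / bar from top and wrist images
m=(t['d']>0)
for n,(u0,u1,v0,v1) in {'panel':(190,285,160,240)}.items():
    s=W[v0:v1,u0:u1].reshape(-1,3); s=s[(s[:,2]>96)&(s[:,2]<116)]
    print(n,np.median(s[:,2]),rect(s[:,:2]))
crop(t,180,300,150,265,5,'t1c')
im=[cv2.resize(cv2.imread('pics/w7.png'),(400,300)),cv2.resize(cv2.imread('pics/t1c.png'),(400,383))]
im[0]=cv2.copyMakeBorder(im[0],0,83,0,0,0); cv2.imwrite('pics/wt.png',np.hstack(im))
plan([440,62,220],79.9)
E
```

```text
7288 75.6968134165435 ((479.9, 318.3), (89.3, 70.3), 75.6)
788 115.51025903875764 ((480.0, 318.5), (33.3, 13.3), 75.5)
panel 106.02617949402088 ((527.4, 49.2), (200.9, 180.6), 80.1)
clock 13.92 pos [472.2 289.4 206.2] rot [ 1.7999e+02 -2.0000e-02  7.5500e+01] gap 37.4 F [0.2 0.6 0.3] j6 0.74
tool shift cm [-22.82   2.58  -1.38] rows 10 per row [-2.282  0.258 -0.138] turn -4.4
```

View pics/wt.png

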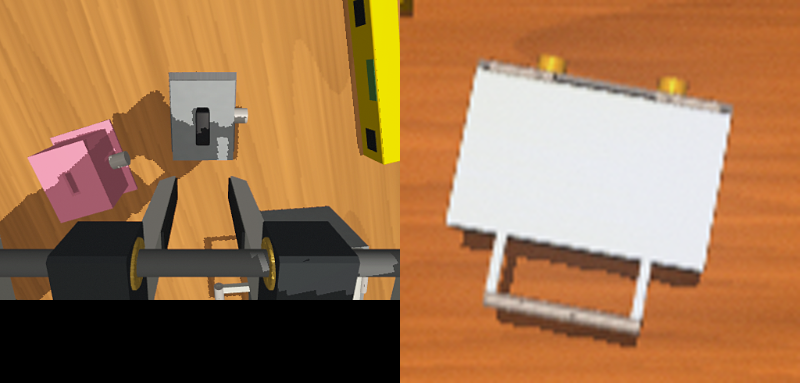

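Left: the key stands in the switch at (202,125); its top is 39.8 mm over the block's top, so it is home and released. Right: the cover with its bar at displayed (565,314), i.e. top px about (229,244). Now fitting the cover.

```bash
python3 - <<'E'
from h import *
for f in('t1','scene0'):
    c=load(f+'.npz'); W=cloud(c).reshape(-1,3)
    s=W[(np.linalg.norm(W[:,:2]-[510,50],axis=1)<190)&(W[:,2]>97)&(W[:,2]<115)]
    p=s[np.abs(s[:,0]-530)<50]
    # panel rect: erode by excluding arms -> own frame
    a=np.radians(-10.0); ex=np.array([np.cos(a),np.sin(a)]); ey=np.array([-ex[1],ex[0]])
    X=s[:,:2]@ex;Y=s[:,:2]@ey
    h,e=np.histogram(X,bins=np.arange(X.min(),X.max()+4,4)); print(f,list(zip(e.astype(int),h)))
    # bar
    xb=X.min(); m=(X<xb+16); b=s[m]
    for it in range(2):
        k=np.polyfit(b[:,1],b[:,0],1)
    print('bar',len(b),'x range',X[m].min().round(1),'Y range',Y[m].min().round(1),Y[m].max().round(1),'angle of normal',np.degrees(np.arctan(-k[0])).round(2)*-1,'z med',np.median(b[:,2]),b[:,:2].mean(0).round(1))
    pm=X>xb+60; P=s[pm]; print('panel',rect(P[:,:2]), 'X',np.percentile(X[pm],[.5,99.5]).round(1),'Y',np.percentile(Y[pm],[.5,99.5]).round(1), 'z',np.median(P[:,2]))
E
```

```text
t1 [(np.int64(415), np.int64(77)), (np.int64(419), np.int64(76)), (np.int64(423), np.int64(77)), (np.int64(427), np.int64(10)), (np.int64(431), np.int64(10)), (np.int64(435), np.int64(12)), (np.int64(439), np.int64(9)), (np.int64(443), np.int64(12)), (np.int64(447), np.int64(10)), (np.int64(451), np.int64(12)), (np.int64(455), np.int64(9)), (np.int64(459), np.int64(12)), (np.int64(463), np.int64(11)), (np.int64(467), np.int64(20)), (np.int64(471), np.int64(128)), (np.int64(475), np.int64(122)), (np.int64(479), np.int64(125)), (np.int64(483), np.int64(119)), (np.int64(487), np.int64(126)), (np.int64(491), np.int64(125)), (np.int64(495), np.int64(123)), (np.int64(499), np.int64(125)), (np.int64(503), np.int64(122)), (np.int64(507), np.int64(124)), (np.int64(511), np.int64(120)), (np.int64(515), np.int64(123)), (np.int64(519), np.int64(124)), (np.int64(523), np.int64(122)), (np.int64(527), np.int64(122)), (np.int64(531), np.int64(126)), (np.int64(535), np.int64(121)), (np.int64(539), np.int64(126)), (np.int64(543), np.int64(120)), (np.int64(547), np.int64(122)), (np.int64(551), np.int64
[... 1579 characters left out ...]
(540), np.int64(118)), (np.int64(544), np.int64(120)), (np.int64(548), np.int64(110)), (np.int64(552), np.int64(111)), (np.int64(556), np.int64(117)), (np.int64(560), np.int64(114)), (np.int64(564), np.int64(116)), (np.int64(568), np.int64(122)), (np.int64(572), np.int64(120)), (np.int64(576), np.int64(110)), (np.int64(580), np.int64(131)), (np.int64(584), np.int64(118)), (np.int64(588), np.int64(119)), (np.int64(592), np.int64(117)), (np.int64(596), np.int64(135)), (np.int64(600), np.int64(127))]
bar 220 x range 416.8 Y range 78.8 199.7 angle of normal 9.97 z med 106.00282896005217 [442.5  60.4]
panel ((556.0, 43.2), (202.1, 126.6), 80.1) X [477.6 602.7] Y [ 39.1 237.7] z 105.16336098377519
```

Cover fit: yaw -10.0°, bar centre (439.3, 64.2) at z 103 with 50 mm to the panel edge as stated, so the hinge is at (611.6, 33.8). I turn and move over the bar.

Call:
{"op": "carry_out", "data": {
  "deltas": [
    [[0,0,0],-4.5,0.4],
    [[0,0,0],0,0.4],
    [[-1.5,0.3,0],0,0.4],
    [[-2.5,0.3,0],0,0.4],
    [[-2.5,0.3,0],0,0.4],
    [[-2.5,0.3,0],0,0.4],
    [[-2.5,0.3,0],0,0.4],
    [[-2.5,0.3,0],0,0.4],
    [[-2.5,0.3,0],0,0.4],
    [[-2.5,0.3,0],0,0.4],
    [[-1.5,0,0],0,0.4],
    [[0,0,0],0,0.4],
    [[0,0,0],0,0.4],
    [[0,0,0],0,0.4]
  ]
}}

```text
clock: 15.08
eef_pos: [460.3, 83.6, 206.0]
eef_rot: [-3.142, -0.0, 1.396]
wrist_force: [-1.4, -0.9, -0.3]
finger_gap: 37.6
```

```bash
python3 - <<'E'
from h import *
plan([439.3,64.2,150],80)
c=snap('wrist','w8');W=cloud(c).reshape(-1,3)
print(proj(c,[439.3,64.2,109]))
a=np.radians(-10.0); ex=np.array([np.cos(a),np.sin(a)]); ey=np.array([-ex[1],ex[0]])
s=W[(W[:,2]>95)&(W[:,2]<118)&(np.linalg.norm(W[:,:2]-[450,64],axis=1)<110)]
X=s[:,:2]@ex;Y=s[:,:2]@ey; print(X.min(),X.max())
h,e=np.histogram(X,bins=np.arange(400,500,2)); print([(int(i),int(j)) for i,j in zip(e,h) if j])
b=s[(X<432)&(X>410)&(np.abs(Y-139)<50)]; print(len(b),'z',np.percentile(b[:,2],[50,95]),'X',np.percentile(b[:,:2]@ex,[1,99]))
E
```

```text
clock 15.08 pos [460.3  83.6 206. ] rot [-1.800e+02 -1.000e-02  7.996e+01] gap 37.6 F [-1.4 -0.9 -0.3] j6 0.28
tool shift cm [-2.28 -1.73  5.6 ] rows 3 per row [-0.76  -0.576  1.866] turn -0.0
(np.float64(238.2917199175898), np.float64(227.07718699395332))
415.07280447671747 541.9371020567356
[(414, 110), (416, 308), (418, 329), (420, 336), (422, 353), (424, 357), (426, 217), (428, 59), (430, 46), (432, 57), (434, 60), (436, 60), (438, 48), (440, 72), (442, 59), (444, 49), (446, 61), (448, 58), (450, 60), (452, 50), (454, 66), (456, 55), (458, 55), (460, 59), (462, 60), (464, 60), (466, 53), (468, 64), (470, 461), (472, 388), (474, 366), (476, 350), (478, 324), (480, 325), (482, 324), (484, 323), (486, 337), (488, 335), (490, 355), (492, 337), (494, 360), (496, 362)]
1630 z [108.77697742 110.29271489] X [415.33869099 426.96820025]
```

View pics/w8.png

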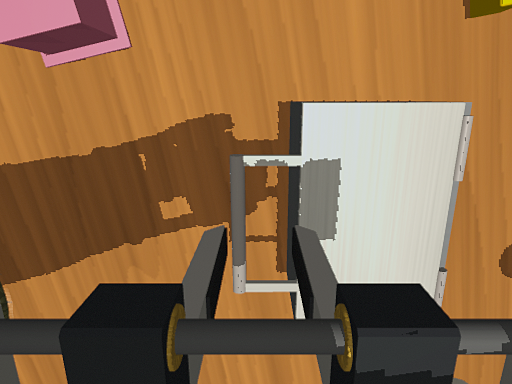

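The wrist view shows the bar vertical at u≈238 between its arms (v 158–288), panel edge at u≈296. Its X centre is 421.2, agreeing within 0.3 mm. I align and go down.

Call:
{"op": "carry_out", "data": {
  "deltas": [
    [[-1.1,-0.88,0.5],0,0.4],
    [[-1.2,-0.88,0.5],0,0.4],
    [[0,0,2],0,0.4],
    [[0,0,2],0,0.4],
    [[0,0,0],0,0.4],
    [[0,0,0],0,0.4]
  ]
}}

```text
clock: 15.63
eef_pos: [438.6, 63.9, 155.8]
eef_rot: [-3.14, 0.0, 1.397]
wrist_force: [-0.8, -0.5, 0.6]
finger_gap: 37.7
```

```bash
python3 - <<'E'
from h import *
plan([439.0,64.2,106],80)
E
```

```text
clock 15.63 pos [438.6  63.9 155.8] rot [-1.7991e+02  2.0000e-02  8.0040e+01] gap 37.7 F [-0.8 -0.5  0.6] j6 0.24
tool shift cm [0.04 0.04 4.98] rows 2 per row [0.02  0.022 2.49 ] turn 0.0
```

Call:
{"op": "carry_out", "data": {
  "deltas": [
    [[0,0.03,1.5],0,0.4],
    [[0,0,1.5],0,0.4],
    [[0,0,1.2],0,0.4],
    [[0,0,0.8],0,0.4],
    [[0,0,0],0,0.4],
    [[0,0,0],0,0.4],
    [[0,0,0],0,0.05],
    [[0,0,0],0,0.05],
    [[0,0,0],0,0.05],
    [[0,0,0],0,0.05],
    [[0,0,0],0,0.05],
    [[0,0,0],0,0.05]
  ],
  "grip_force": 20
}}

```text
clock: 16.63
eef_pos: [438.7, 63.3, 106.2]
eef_rot: [-3.141, -0.0, 1.396]
wrist_force: [-3.5, 0.7, 5.9]
finger_gap: 11.0
```

```bash
python3 - <<'E'
from h import *
plan([439.0,64.2,106],80)
# arc rows: bar rel. motion in tool (y,z), 20+ rows
a=np.radians(np.arange(0,91,3.0)); dy=175*(1-np.cos(a)); dz=-175*np.sin(a)
print(np.c_[np.degrees(a)[1:],(np.diff(dy)/10),(np.diff(dz)/10)].round(2).tolist())
E
```

```text
clock 16.63 pos [438.7  63.3 106.2] rot [-179.95   -0.     80.  ] gap 11.0 F [-3.5  0.7  5.9] j6 0.23
tool shift cm [0.09 0.02 0.02] rows 1 per row [0.093 0.015 0.021] turn -0.0
[[3.0, 0.02, -0.92], [6.0, 0.07, -0.91], [9.0, 0.12, -0.91], [12.0, 0.17, -0.9], [15.0, 0.21, -0.89], [18.0, 0.26, -0.88], [21.0, 0.31, -0.86], [24.0, 0.35, -0.85], [27.0, 0.39, -0.83], [30.0, 0.44, -0.81], [33.0, 0.48, -0.78], [36.0, 0.52, -0.76], [39.0, 0.56, -0.73], [42.0, 0.6, -0.7], [45.0, 0.63, -0.66], [48.0, 0.66, -0.63], [51.0, 0.7, -0.6], [54.0, 0.73, -0.56], [57.0, 0.76, -0.52], [60.0, 0.78, -0.48], [63.0, 0.81, -0.44], [66.0, 0.83, -0.39], [69.0, 0.85, -0.35], [72.0, 0.86, -0.31], [75.0, 0.88, -0.26], [78.0, 0.89, -0.21], [81.0, 0.9, -0.17], [84.0, 0.91, -0.12], [87.0, 0.91, -0.07], [90.0, 0.92, -0.02]]
```

The bar is gripped (gap 11 mm, forces small). I start the swing, first 15°.

Call:
{"op": "carry_out", "data": {
  "deltas": [
    [[0,0.0,-0.3],0,0.05],
    [[0,0.02,-0.62],0,0.05],
    [[0,0.07,-0.91],0,0.05],
    [[0,0.12,-0.91],0,0.05],
    [[0,0.17,-0.9],0,0.05],
    [[0,0.21,-0.89],0,0.05],
    [[0,0,0],0,0.05],
    [[0,0,0],0,0.05],
    [[0,0,0],0,0.05]
  ]
}}

```text
clock: 17.38
eef_pos: [444.3, 62.3, 152.0]
eef_rot: [-3.14, 0.0, 1.396]
wrist_force: [-7.1, 2.2, 0.2]
finger_gap: 11.1
```

```bash
cat > ang.py <<'E'
from h import *
plan([439,64.2,106],80)
from cell import manip
p=manip.read_state()['eef_pos']; a=np.radians(-10.0); ex=np.array([np.cos(a),np.sin(a)])
dx=p[:2]@ex-596.2; dz=p[2]-3-103; print('bar rel hinge by TCP: x',dx.round(1),'z',dz.round(1),'r',np.hypot(dx,dz).round(1),'ang',np.arctan2(dz,-dx).round(3))
E
python3 ang.py
```

```text
clock 17.38 pos [444.3  62.3 152. ] rot [-179.92    0.     80.  ] gap 11.1 F [-7.1  2.2  0.2] j6 0.23
tool shift cm [ 0.09 -0.55  4.6 ] rows 2 per row [ 0.047 -0.274  2.299] turn 0.0
bar rel hinge by TCP: x -169.5 z 46.0 r 175.6 ang 0.265
```

```bash
python3 - <<'E'
from h import *
c=snap('scene','s1')
E
```

```text
(no output)
```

View pics/s1.png

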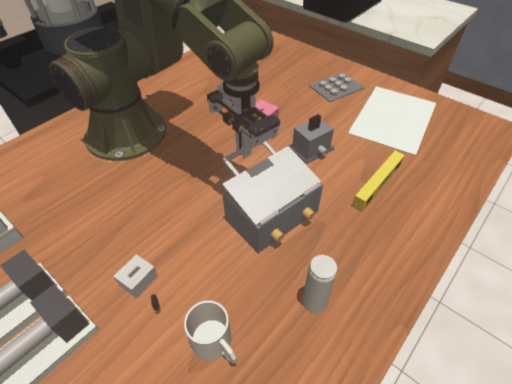

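The scene picture shows the cover raised about 15° with the bar in the fingers at (255,150), and the key standing in the switch at (314,125). I continue the swing.

Call:
{"op": "carry_out", "data": {
  "deltas": [
    [[0,0.26,-0.88],0,0.05],
    [[0,0.31,-0.86],0,0.05],
    [[0,0.35,-0.85],0,0.05],
    [[0,0.39,-0.83],0,0.05],
    [[0,0.44,-0.81],0,0.05],
    [[0,0.48,-0.78],0,0.05],
    [[0,0.52,-0.76],0,0.05],
    [[0,0.56,-0.73],0,0.05],
    [[0,0.6,-0.7],0,0.05],
    [[0,0.63,-0.66],0,0.05],
    [[0,0.66,-0.63],0,0.05],
    [[0,0,0],0,0.05],
    [[0,0,0],0,0.05],
    [[0,0,0],0,0.05]
  ]
}}

```text
clock: 18.6
eef_pos: [494.9, 53.5, 239.6]
eef_rot: [-3.14, -0.0, 1.397]
wrist_force: [-26.6, 3.8, 26.0]
finger_gap: 11.5
```

```bash
python3 ang.py
```

```text
clock 18.6 pos [494.9  53.5 239.6] rot [-1.7993e+02 -2.0000e-02  8.0020e+01] gap 11.5 F [-26.6   3.8  26. ] j6 0.21
tool shift cm [ 0.08 -5.67 13.36] rows 6 per row [ 0.013 -0.945  2.227] turn 0.0
bar rel hinge by TCP: x -118.1 z 133.6 r 178.3 ang 0.847
```

There is a radial load of about 37 N, more than I expected. I check the grasp and the cover before going on.

```bash
python3 - <<'E'
from h import *
c=snap('wrist','w9'); s=snap('scene','s2')
W=cloud(s); a=np.radians(-10.0); ex=np.array([np.cos(a),np.sin(a)]); ey=np.array([-ex[1],ex[0]])
X=W[...,:2]@ex; Y=W[...,:2]@ey; Z=W[...,2]
m=(X>485)&(X<600)&(np.abs(Y-139.5)<95)&(Z>112)&(Z<260)
p=np.c_[X[m],Z[m]]; print(len(p))
if len(p)>50:
    v=cv2.fitLine(np.float32(p),cv2.DIST_HUBER,0,0.01,0.01).ravel(); print('dir ang',np.arctan2(abs(v[1]),abs(v[0])),v)
    # surface line (top side, +3 mm): distance to hinge
    n=np.array([-v[1],v[0]]); print('hinge dist',(np.array([596.2,103])-v[2:])@n)
crop(s,190,330,60,240,3,'s2c')
im=[cv2.resize(cv2.imread('pics/w9.png'),(400,300)),cv2.resize(cv2.imread('pics/s2c.png'),(390,500))]
im[0]=cv2.copyMakeBorder(im[0],0,200,0,0,0); cv2.imwrite('pics/ws.png',np.hstack(im))
E
python3 ang.py
```

```text
4189
dir ang 0.83032876 [  0.6746331  -0.7381532 550.1122    157.9953   ]
hinge dist -3.0817783690806806
clock 18.7 pos [494.8  53.5 239.5] rot [-1.7992e+02 -2.0000e-02  8.0030e+01] gap 11.2 F [-26.4   2.8  26.4] j6 0.21
tool shift cm [ 0.08 -5.66 13.35] rows 6 per row [ 0.013 -0.944  2.226] turn 0.0
bar rel hinge by TCP: x -118.2 z 133.5 r 178.3 ang 0.846
```

View pics/ws.png

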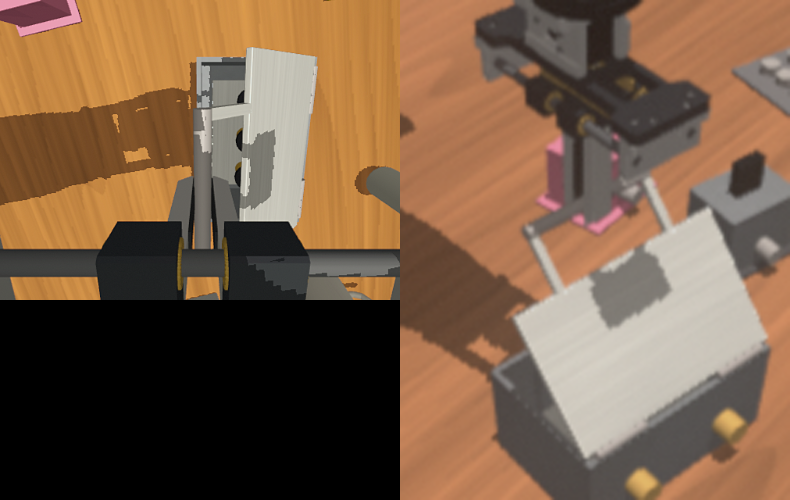

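The scene picture shows the cover plane at 0.83 rad passing through the hinge, with the bar well between the fingers. The bar has rolled about 4 mm down the pads, towards the tips, as it turned, which explains the load. I ease the commanded pose by that amount and lighten the grip.

Call:
{"op": "carry_out", "data": {
  "deltas": [
    [[0,-0.05,-0.15],0,0.05],
    [[0,-0.05,-0.15],0,0.05],
    [[0,0,0],0,0.05],
    [[0,0,0],0,0.05],
    [[0,0,0],0,0.05]
  ],
  "grip_force": 12
}}

```text
clock: 19.12
eef_pos: [495.1, 53.4, 239.8]
eef_rot: [3.141, -0.0, 1.396]
wrist_force: [-2.9, 2.5, 3.1]
finger_gap: 11.8
```

```bash
python3 ang.py
```

```text
clock 19.12 pos [495.1  53.4 239.8] rot [ 1.7999e+02 -1.0000e-02  8.0010e+01] gap 11.8 F [-2.9  2.5  3.1] j6 0.21
tool shift cm [ 0.08 -5.72 13.38] rows 6 per row [ 0.014 -0.953  2.229] turn 0.0
bar rel hinge by TCP: x -117.9 z 133.8 r 178.3 ang 0.848
```

The load is gone (about 4 N). I continue to about 69°.

Call:
{"op": "carry_out", "data": {
  "deltas": [
    [[0,0.7,-0.62],0,0.05],
    [[0,0.73,-0.58],0,0.05],
    [[0,0.76,-0.54],0,0.05],
    [[0,0.78,-0.5],0,0.05],
    [[0,0.81,-0.46],0,0.05],
    [[0,0.83,-0.41],0,0.05],
    [[0,0.85,-0.37],0,0.05],
    [[0,0,0],0,0.05],
    [[0,0,0],0,0.05],
    [[0,0,0],0,0.05]
  ]
}}

```text
clock: 19.95
eef_pos: [548.7, 43.7, 274.4]
eef_rot: [3.141, 0.0, 1.396]
wrist_force: [-2.8, 0.3, 4.6]
finger_gap: 11.5
```

```bash
cat > cov.py <<'E'
from h import *
import sys
s=snap('scene',sys.argv[1])
W=cloud(s); a=np.radians(-10.0); ex=np.array([np.cos(a),np.sin(a)]); ey=np.array([-ex[1],ex[0]])
X=W[...,:2]@ex; Y=W[...,:2]@ey; Z=W[...,2]
m=(X>530)&(X<625)&(np.abs(Y-139.5)<95)&(Z>125)&(Z<222)
p=np.c_[X[m],Z[m]]; print(len(p))
v=cv2.fitLine(np.float32(p),cv2.DIST_HUBER,0,0.01,0.01).ravel(); v[:2]*=np.sign(v[1])
n=np.array([-v[1],v[0]]); print('cover angle',np.arctan2(v[1],-v[0]).round(3),'hinge dist',((np.array([596.2,103])-v[2:])@n).round(1))
crop(s,190,330,20,240,2.5,sys.argv[1]+'c')
E
python3 cov.py s3; python3 ang.py
```

```text
3139
cover angle 1.197 hinge dist 3.7
clock 20.0 pos [548.6  43.7 274.4] rot [1.7998e+02 2.0000e-02 7.9990e+01] gap 11.2 F [-3.4  0.   5.4] j6 0.19
tool shift cm [  0.12 -11.16  16.83] rows 9 per row [ 0.013 -1.24   1.87 ] turn -0.0
bar rel hinge by TCP: x -63.5 z 168.4 r 180.0 ang 1.21
```

View pics/s3c.png

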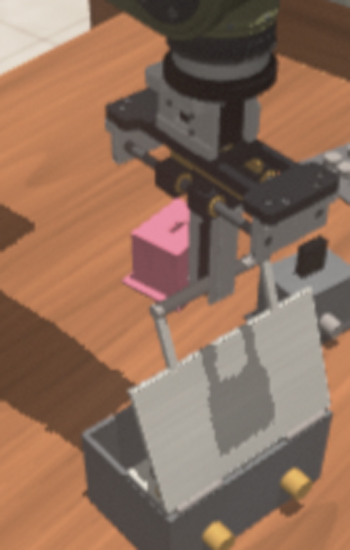

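The cover is at 1.197 rad, agreeing with the TCP's x, bar still between the fingers (crop (215,290)). Last part to the balance, slowing at the end.

Call:
{"op": "carry_out", "data": {
  "deltas": [
    [[0,0.86,-0.32],0,0.05],
    [[0,0.88,-0.27],0,0.05],
    [[0,0.89,-0.22],0,0.05],
    [[0,0.9,-0.18],0,0.05],
    [[0,0.8,-0.12],0,0.05],
    [[0,0.6,-0.06],0,0.05],
    [[0,0.5,-0.04],0,0.05],
    [[0,0.4,-0.02],0,0.05],
    [[0,0.3,0],0,0.05],
    [[0,0.2,0],0,0.05],
    [[0,0,0],0,0.05],
    [[0,0,0],0,0.05],
    [[0,0,0],0,0.05],
    [[0,0,0],0,0.05]
  ]
}}

```text
clock: 21.17
eef_pos: [611.0, 32.8, 286.1]
eef_rot: [-3.141, 0.0, 1.396]
wrist_force: [-1.1, -2.9, -1.4]
finger_gap: 11.2
```

```bash
python3 cov.py s4; python3 ang.py
```

```text
1938
cover angle 1.569 hinge dist 3.9
clock 21.22 pos [611.   32.8 286.1] rot [-1.7998e+02  1.0000e-02  8.0000e+01] gap 11.6 F [-1.1 -3.3 -2.2] j6 0.17
tool shift cm [  0.11 -17.48  18.02] rows 11 per row [ 0.01  -1.589  1.638] turn -0.0
bar rel hinge by TCP: x -0.2 z 180.1 r 180.1 ang 1.57
```

View pics/s4c.png

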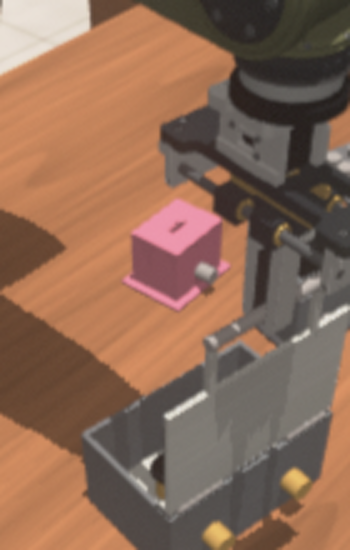

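Cover upright at 1.569 rad, bar between the fingers. I hold still briefly, then check the key and the objects.

Call:
{"op": "carry_out", "data": {
  "deltas": [
    [[0,0,0],0,0.05],
    [[0,0,0],0,0.05],
    [[0,0,0],0,0.05],
    [[0,0,0],0,0.05],
    [[0,0,0],0,0.05],
    [[0,0,0],0,0.05]
  ],
  "grip_force": 15
}}

```text
clock: 21.72
eef_pos: [611.1, 32.8, 286.1]
eef_rot: [-3.141, 0.0, 1.396]
wrist_force: [-1.2, -4.4, -2.7]
finger_gap: 11.4
```

```bash
python3 cov.py s5; python3 ang.py; python3 - <<'E'
from h import *
c=snap('top','t2');W=cloud(c)
def reg(n,u0,u1,v0,v1,z0,z1):
    w=W[v0:v1,u0:u1].reshape(-1,3); w=w[(w[:,2]>z0)&(w[:,2]<z1)]
    print(n,len(w),'z',np.round(np.median(w[:,2]),1),rect(w[:,:2]) if len(w)>3 else '')
reg('switch',105,170,200,255,70,82);reg('key',105,170,200,255,105,125)
reg('can',270,300,95,145,140,160); reg('mug',335,385,135,190,80,100); reg('level',95,190,130,160,38,52)
E
```

```text
1945
cover angle 1.57 hinge dist 3.9
clock 21.77 pos [611.1  32.8 286.1] rot [-1.7998e+02  1.0000e-02  8.0000e+01] gap 11.4 F [-0.8 -4.5 -2.9] j6 0.17
tool shift cm [  0.1  -17.49  18.01] rows 11 per row [ 0.01  -1.59   1.638] turn -0.0
bar rel hinge by TCP: x -0.0 z 180.1 r 180.1 ang 1.571
switch 837 z 75.2 ((480.3, 319.7), (92.5, 70.1), 75.6)
key 79 z 115.5 ((480.2, 318.7), (33.8, 13.9), 74.6)
can 297 z 149.7 ((765.5, -78.8), (47.0, 45.6), 1.2)
mug 189 z 88.6 ((656.0, -275.6), (78.6, 79.9), 42.6)
level 898 z 44.8 ((704.7, 311.0), (31.1, 220.8), 0.5)
```

View pics/t2.png

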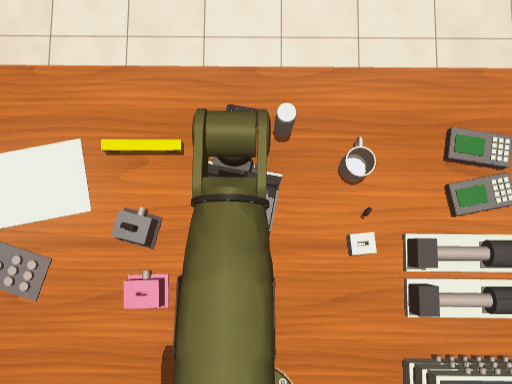

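The top picture shows the key in the switch at (133,226), standing 40 mm over its top, with the can, mug and level where they were. The cover is steady at 1.570 rad, so I hand in.

```bash
python3 -c "
from cell import workorder
print(workorder.sign_off())"
```

```text
the job is handed in; nothing more can be done
None
```

The pump is locked out and I handed the job in at about 22 s. The large key is home in the grey switch and let go, and the cover is held upright with the fingers still on its bar. The hand-in gave no verdict.

**Last checks:**
- **Key:** its top is 40 mm over the switch's top, so the shoulder sits on the block. It stands at (480.2, 318.7), within about 1 mm of the slot's centre.
- **Cover:** 1.570 rad from the scene camera and 1.571 from the arm's own position. Two readings half a second apart agreed within 0.001 rad.
- **Grip:** the bar is held at 15 N.
- **Mug, can and level:** all within about 1 mm of where they started. The small key and the pink switch were not touched.

**What did not go as planned:**
- **Load on the swing:** at about 48° a 37 N pull built up at the wrist, because the bar rolled 4 to 5 mm down the pads towards the fingertips. I eased the arm's position and lightened the grip, and the load fell to about 4 N.
- **Bar position:** the bar finished about 8 mm ahead of the TCP instead of 3 mm, still well between the pads.
- **Finger opening:** it reads 11.4 mm on a bar stated as 12 mm thick; I did not find out why.

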